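Zero the press's stroke counter through its recessed reset well

ROBOT

A 7-joint arm with a two-finger parallel gripper is mounted at the origin on the work surface. World frame = base frame: x ahead of the robot, y to its left, z up, the work surface at z = 0. Lengths are in m, angles in rad, forces in N, time in s.
With the tool pointing down it reaches from about 0.425 to 0.925 m from the base axis. Payload 6.8 kg.
Tool frame: the origin (TCP) lies midway between the tips of the shut fingers; the grasp point (between the pads) lies 19 mm behind it; z points along the fingers, y is the line along which they close (so a half turn about z gives the same grasp; the last joint's range is limited). The gripper opens to 85 mm and grips with 20 to 120 N. Pads are 22 mm wide; open, the fingers measure 114 mm over their backs; the gripper's body (76 mm by 85 mm) begins 54 mm behind the grasp point. The pads swing forward as they close: fully open they stand 13 mm farther back than shut.
Start: joints at [-1.238, 0.477, 0.022, 1.555, -0.011, 1.109, -0.083], TCP at [0.288, 0.61, 0.231] pointing down, gripper open.
Joint ranges: [-2.96, 2.96], [-0.34, 2.1], [-1.41, 1.46], [0.24, 2.44], [-1.37, 4.51], [0.17, 1.92], [-2.96, 2.96]. Speed limits (rad/s): [2.39, 2.39, 3.14, 3.14, 3.14, 3.14, 3.14].

INTERFACE

Orientations are given as a unit quaternion [w, x, y, z].
In Python, from station import * gives the robot as it stands.
- The arm moves only by the shell command python3 -m creep 'ROWS' [FORCE]. ROWS is JSON, a list of rows, each a list of 7 numbers: the gripper command: -1 is shut, 1 is fully open, values between are in proportion, then the shift along the world's x, y, z in mm, then the turn, a rotation vector about the world's x, y, z in rad. A call has 1 to 5 rows; each row shifts and turns the commanded pose from where the row before left it; what a row does not reach is not made up. A row lasts 1/8 s, in which the tool goes at most 62.5 mm and 10.7 degrees, less where a joint would pass 70% of its speed; a pose out of reach is approached as far as the arm can. A call is refused whole if a number of a shift passes 62.5 or a number of a turn 0.188, either way. A call with a gripper value outside its range is refused whole. The fingers move at their own pace and stop on an object; FORCE is the grip in N (left out, the last holds). Time passes only in rows, so rows that do not move let the fingers close. It gives the time, the measured TCP pose, the force, the opening and the grip force at its end, in the units of the state.
- get_obs(): the state, without advancing time (a new reading comes with each control period).
- read_camera(name): name is "side" or "top" or "wrist"; returns (picture, depth): 480x640x3 uint8, red, green, blue; 480x640 float32, m along the optical axis (not along the pixel's ray), 0 where there is no reading.
- camera_params(name): a dict with "intrinsics" (3x3 intrinsics, pixels), "cam_to_world" (4x4, takes a point from camera to world coordinates); the wrist camera has in their place "mount" (4x4, takes a point from camera to tool coordinates, whose origin is the TCP and whose axes are the flange's). Camera axes: x right, y up, looking along -z (the intrinsics and any distortion apply to the point x, -y, -z); pixel columns grow to the right and rows downward; lengths in m; the calibration is good to about 2 mm. The wrist camera is an equidistant fisheye: a pixel r from the principal point sees the ray r / f radians off the axis. A picture is of the moment at which its call begins: read the wrist's pose just before it. camera_params takes no time and is no camera call.
- hand_in(): hands the job in; it is judged then, once.
The state is a dict: "t": time; "q": joint angles; "joint_vel": joint speeds; "joint_torque": joint torques, N m; "eef_pos": TCP position; "tool_rot": TCP orientation; "contact_force": force on the tool from outside, world axes, zero at the start; "torque": the same for the moment, N m; "gripper_width": opening from 0.0 (shut) to 1.0 (fully open); "grasp_force": force on a finger pad.
Only numpy, scipy, OpenCV 4.12 (cv2) and the standard library are available. Lean on these libraries where they do the work, as an engineer would, in place of code of your own. Each camera call takes 0.05 s, during which the arm holds its last target. There are 200 camera calls.

TASK

Zero the stroke counter of the hand press: with a fingertip push its steel dust shutter aside by the upright post until the round well is fully uncovered, reach a fingertip into the well and press the sunken key down to its stop for about a second, then let the key come up and push the shutter back so that it covers the well again. Only push and press, lift nothing; leave the tester with the square well, the gear wheels, the movement plate and the tweezers alone, and finish clear of everything.

Things in the scene. Friction and masses are not known exactly. Their poses are not given: they have to be found in the camera images.
- counter: stroke counter: fixed green box case 150 (x) x 140 (y) x 70 mm high, the one with a ROUND well and a swinging steel shutter on its flat top. Origin at the centre of its underside on the bench; z up. Its x and y run along its sides; all offsets below are in its axes. A small black display window lies on the top at x -34, y -34 mm
- well_mouth (a point): centre of the round well's mouth, in the counter's top face (70 mm above the bench), at x -20, y +30 mm from the counter's origin. The well is 46 mm in diameter, straight-walled and 40 mm deep
- reset_key_top (a point): centre of the top of the sunken brass key, a 30 mm disc on the well's axis, 22 mm below the mouth when up
- reset_key (a joint): how far the key is pressed, m: 0 up, 0.006 fully down (its stop). A spring pushes it up: about 2 N to start it, 5 N to hold it down
- shutter (a joint): angle of the shutter about its vertical pivot, rad: 0 = over the well, centred (stop); 1.6 = swung away (stop). It turns counterclockwise seen from above, so from the closed place its disc swings first towards the counter's -y, then towards +x. From 0.95 on the well is fully uncovered; below 0.15 it is fully covered. Light friction (about 1 N at the post) keeps it where it is left; there is no spring. Starts between 0 and 0.3
- shutter_pivot (a point): point on the shutter's pivot axis, in the counter's top face, at x +40, y +30 mm from the counter's origin. The pivot's boss, 22 mm in diameter, stands 9 mm high
- shutter_post (a point): top centre of the upright brass post by which the shutter is pushed: 12 mm in diameter, 25 mm tall, in the middle of the shutter's disc, 60 mm from the pivot axis, its top 30 mm above the counter's top face. The disc is steel, 64 mm in diameter, its top 5 mm above the counter's top face
- tester: rate tester: fixed green box case of the same size with an open SQUARE well and no shutter, to be left alone. Origin at the centre of its underside
- square_well_mouth (a point): centre of the mouth of the tester's square well, 42 mm wide, 40 mm deep, 70 mm above the bench
- tester_key (a joint): how far the tester's square key is pressed, m: 0 up, 0.006 down. Must stay up
- gear_large: loose brass gear wheel 54 mm in diameter, 5 mm thick, hub 16 mm high, lying flat. Origin at the centre of its underside. Leave alone
- gear_small: loose brass gear wheel 38 mm in diameter, 5 mm thick, hub 16 mm high, lying flat. Origin at the centre of its underside. Leave alone
- movement_plate: loose brass movement plate 80 (x) x 110 (y) x 5 mm with four pillars 18 mm tall, lying flat. Origin at the centre of its underside. Leave alone
- tweezers: loose brass tweezers 118 mm long (x), about 13 mm wide, 6 mm high, lying flat. Origin near the middle of their underside. Leave alone
Not all that is in view belongs to the job. Leave any blue or pink look-alike of the counter alone.

How it is judged:
On the way, in this order (a step that is already met when the one before it is completed fails the run):
1. the shutter is swung aside so that the round well is fully uncovered (value of joint shutter above 0.95 rad), for 0.1 s.
2. the sunken key is pressed down to its stop and held there (value of joint reset_key above 0.005 m and value of joint shutter above 0.95 rad), for 0.5 s.
3. the key is up again and the shutter covers the well (value of joint reset_key below 0.0015 m and value of joint shutter below 0.15 rad), for 0.2 s.
At the end, for the whole second after the job is handed in: the reset key is up (less than 1.5 mm down), the shutter covers the round well (less than 0.15 rad from its closed stop), the tester's key is up, and the gear wheels, movement plate and tweezers lie within 15 mm of where they started (all of step 3 and value of joint tester_key below 0.0015 m and distance of each of gear_large, gear_small, movement_plate, tweezers from where it was at the start of the episode below 0.015 m); the robot touches nothing.
It fails at once if the tester's key in the square well is pressed (value of joint tester_key above 0.002 m).
It fails at once if a gear wheel, the movement plate or the tweezers are lifted, carried or pushed away (distance of any of gear_large, gear_small, movement_plate, tweezers from where it was at the start of the episode above 0.015 m).
It also fails if it takes over 64 s, if anything falls off the work surface, if the arm or the gripper's body presses on something with over 40 N, if the wrist force passes 120 N, or if a joint passes its speed limit or range.

## Working session

There is one attempt and no reset: what is moved stays moved. The work goes in short steps, Python scripts to look and compute and a shell command to move; the robot and the scene stay as the last step left them, time stands still between calls to the robot, and variables do not carry over. Pictures are saved under pics/ and viewed, at most 10 in all, crops included, and the job is handed in when it is done.

```bash
ls; mkdir -p pics
python3 - <<'E'
from station import *
import cv2,numpy as np
o=get_obs();print(o)
for n in("top","side"):
    p,d=read_camera(n);cv2.imwrite(f"pics/{n}1.png",p[:,:,::-1]);np.save(f"{n}_d.npy",d)
    c=camera_params(n);print({k:np.round(v,4).tolist() if not isinstance(v,str) else v for k,v in c.items()})
print(camera_params("wrist"))
E
```

```text
pics
{'t': 0.0, 'q': array([-1.23813256,  0.47782298,  0.02236436,  1.55643466, -0.01148777,
        1.10928382, -0.08314907]), 'joint_vel': array([-0.00022349, -0.00031429, -0.00037664, -0.001904  , -0.00116518,
        0.00068928,  0.00102208]), 'joint_torque': array([ 1.68119466e-03, -5.96469212e+01,  1.60849784e+00, -2.81171858e+01,
        1.25407198e-02,  9.78663156e-03,  2.36207529e-05]), 'eef_pos': array([0.2877581 , 0.60995004, 0.23031794]), 'tool_rot': array([-1.21079734e-04,  2.18623526e-01,  9.75808857e-01, -9.02047649e-04]), 'contact_force': array([-1.46171951,  0.80999896, -0.2441521 ]), 'torque': array([ 0.01558779, -0.03961287, -0.00452216]), 'grasp_force': 0.0, 'gripper_width': 1.0006859344787526}
{'intrinsics': [[505.2148, 0.0, 316.273], [0.0, 505.2148, 235.6537], [0.0, 0.0, 1.0]], 'cam_to_world': [[-0.026, 0.9982, -0.0544, 0.5142], [-0.999, -0.024, 0.0368, 0.108], [0.0354, 0.0553, 0.9978, 1.0325], [0.0, 0.0, 0.0, 1.0]]}
{'intrinsics': [[574.7154, 0.0, 312.4996], [0.0, 574.7154, 241.0965], [0.0, 0.0, 1.0]], 'cam_to_world': [[0.8695, 0.3771, -0.319, 0.2403], [-0.4936, 0.6394, -0.5895, -0.5433], [-0.0183, 0.6701, 0.7421, 0.8978], [0.0, 0.0, 0.0, 1.0]]}
{'intrinsics': array([[371.64829954,   0.        , 321.54914648],
       [  0.        , 371.64829954, 244.89543871],
       [  0.        ,   0.        ,   1.        ]]), 'mount': array([[-3.83088301e-04,  9.58430342e-01,  2.85326362e-01,
         7.23079980e-02],
       [ 9.99999906e-01,  3.09619544e-04,  3.02599095e-04,
        -5.80271462e-04],
       [ 2.01677536e-04,  2.85326452e-01, -9.58430371e-01,
        -1.42702447e-01],
       [ 0.00000000e+00,  0.00000000e+00,  0.00000000e+00,
         1.00000000e+00]])}
```

View pics/top1.png

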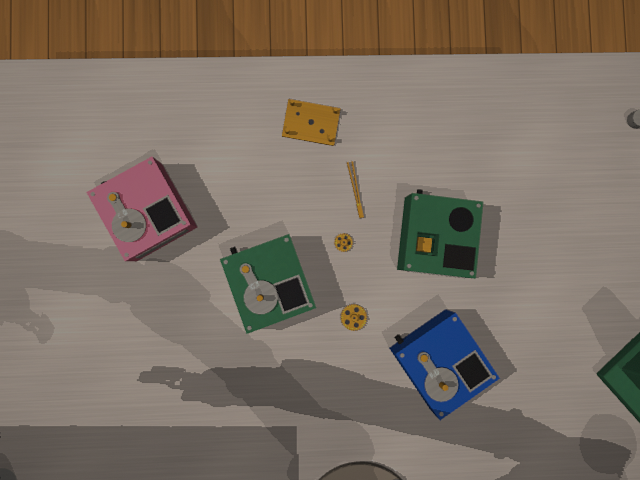

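View pics/side1.png

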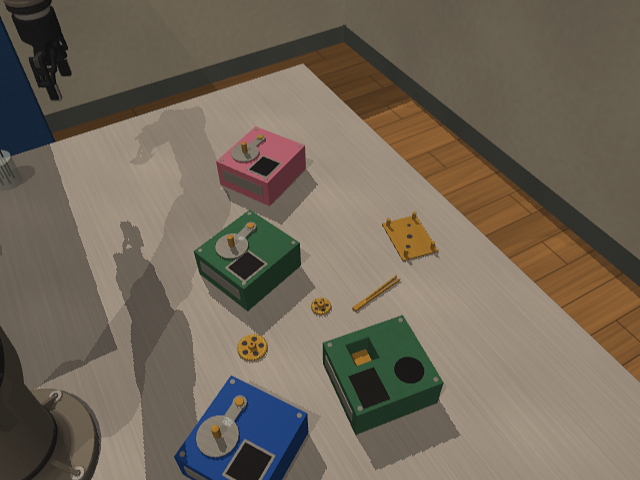

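The top view shows four candidates: pink shutter box (142,210), green shutter box (267,285), blue shutter box (444,365) and green box with a square well (440,235). The counter is the green one at (267,285): pivot at (246,268), disc and post at (260,297), display at (291,294). Next I measure its top face and post in both views.

```bash
cat > h.py <<'E'
from station import *
import cv2,numpy as np
def cloud(n,p=None,d=None):
    if d is None: p,d=read_camera(n)
    c=camera_params(n);K=c["intrinsics"];v,u=np.mgrid[:480,:640]
    P=np.stack([(u-K[0,2])/K[0,0]*d,-(v-K[1,2])/K[1,1]*d,-d],-1)
    T=c["cam_to_world"];return p,d,P@T[:3,:3].T+T[:3,3]
def ray(n,u,v):
    c=camera_params(n);K=c["intrinsics"];T=c["cam_to_world"]
    r=T[:3,:3]@np.array([(u-K[0,2])/K[0,0],-(v-K[1,2])/K[1,1],-1]);return T[:3,3],r
E
python3 - <<'E'
from h import *
box={"top":(205,220,330,345),"side":(180,195,310,320)}
for n in box:
    p,d,W=cloud(n);a,b,c,e=box[n]
    hsv=cv2.cvtColor(p,cv2.COLOR_RGB2HSV)
    m=np.zeros((480,640),bool);m[b:e,a:c]=True
    z=W[...,2]
    g=m&(z>.06)&(d>0); t=g&(z<.08)
    r=cv2.minAreaRect(W[t][:,:2].astype(np.float32)*1000)
    print(n,"top z",np.median(z[t]),"rect",r)
    br=m&(hsv[...,0]>12)&(hsv[...,0]<30)&(hsv[...,1]>110)&(hsv[...,2]>90)
    k,l,s,cc=cv2.connectedComponentsWithStats(br.astype(np.uint8))
    for i in range(1,k):
        if s[i,4]>8:
            q=W[l==i]; print(n,"brass",s[i],cc[i].round(1),"med",np.median(q,0).round(4),"zmax",q[:,2].max().round(4),"top pts",np.mean(q[q[:,2]>q[:,2].max()-.006],0).round(4))
    dk=(t&(p.max(-1)<50))
    print(n,"display",np.median(W[dk],0).round(4),dk.sum())
    cv2.imwrite(f"pics/crop_{n}.png",cv2.resize(p[b:e,a:c,::-1],None,fx=4,fy=4,interpolation=cv2.INTER_CUBIC))
E
```

```text
top top z 0.07067302046462265 rect ((479.0248718261719, 166.82254028320312), (150.1812286376953, 140.26055908203125), 18.70969009399414)
top brass [242 266   7   7  42] [245.  268.8] med [0.5069 0.2081 0.079 ] zmax 0.0841 top pts [0.5066 0.2081 0.0801]
top brass [257 295   6   6  30] [259.4 297.6] med [0.4534 0.1813 0.1003] zmax 0.1031 top pts [0.4539 0.1808 0.1003]
top display [0.4574 0.1246 0.071 ] 631
side top z 0.06911039089150633 rect ((479.6683349609375, 167.61439514160156), (154.49147033691406, 145.65740966796875), 17.825071334838867)
side brass [247 222   7   6  32] [250.  224.9] med [0.5076 0.2082 0.0774] zmax 0.0806 top pts [0.5077 0.2088 0.0775]
side brass [227 235   6  11  35] [229.5 238.5] med [0.4523 0.1793 0.0982] zmax 0.1017 top pts [0.4537 0.1801 0.0992]
side display [0.46   0.121  0.0687] 737
```

View pics/crop_top.png

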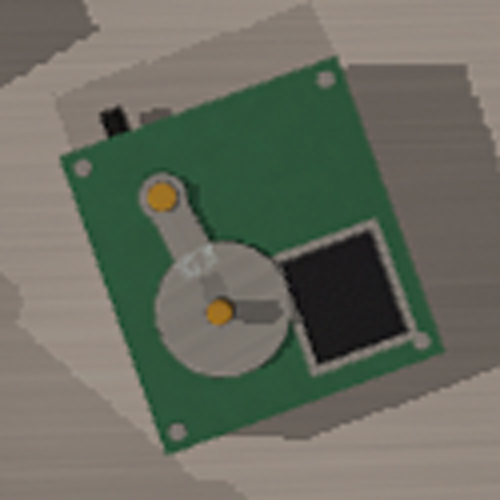

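The crop confirms it: green case, steel shutter with its post at crop (219,313), pivot at (162,196), display at (345,297). From depth, the top face is at z≈0.070, the post top at 0.100, the yaw is 18.7° and the shutter is at about 0.14 rad. All of this agrees with the text. The shut fingers' flat side already faces the push direction.

```bash
python3 -m creep '[[-1,20,-60,0,0,0,0],[-1,20,-60,0,0,0,0],[-1,20,-60,0,0,0,0],[-1,20,-60,0,0,0,0],[-1,20,-60,0,0,0,0]]' && python3 -m creep '[[-1,20,-60,0,0,0,0],[-1,20,-57,-40,0,0,0],[-1,0,0,-40,0,0,0],[-1,0,0,0,0,0,0],[-1,0,0,0,0,0,0]]'
```

```text
t: 0.82
eef_pos: [0.3873, 0.312, 0.2314]
tool_rot: [0.0, 0.219, 0.976, 0.0]
contact_force: [0.3, 0.5, 0.4]
gripper_width: -0.004
grasp_force: 0.0
t: 1.45
eef_pos: [0.4243, 0.2066, 0.1579]
tool_rot: [0.0, 0.218, 0.976, 0.001]
contact_force: [-0.1, -0.2, 0.9]
gripper_width: 0.003
grasp_force: 0.0
```

Run:
```python
from h import *
p,d=read_camera("wrist");cv2.imwrite("pics/w1.png",p[:,:,::-1]);print(get_obs()["eef_pos"])
```

```text
[0.42452275 0.20689368 0.15820738]
```

View pics/w1.png

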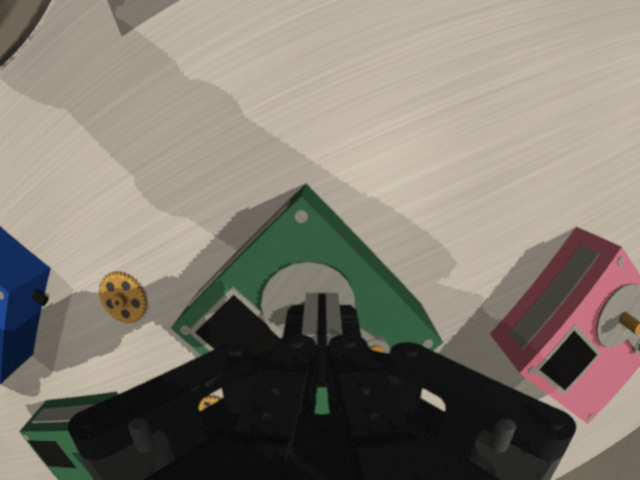

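The wrist view shows the shut fingertips (322,315) beside the disc over our green counter and clear of the post. I lower behind the post.

```bash
python3 -m creep '[[-1,-4,-9,-25,0,0,0],[-1,0,0,-25,0,0,0],[-1,0,0,-23,0,0,0],[-1,0,0,0,0,0,0],[-1,0,0,0,0,0,0]]'
```

```text
t: 2.12
eef_pos: [0.4207, 0.1975, 0.0852]
tool_rot: [0.001, 0.218, 0.976, 0.001]
contact_force: [0.4, -0.2, 1.0]
gripper_width: 0.003
grasp_force: 0.0
```

```bash
python3 -m creep '[[-1,9,-5,0,0,0,0],[-1,8,-4,0,0,0,0],[-1,4,-6,0,0,0,0],[-1,4,-6,0,0,0,0],[-1,5,-5,0,0,0,0]]' && python3 -m creep '[[-1,7,-5,0,0,0,0],[-1,7,-4,0,0,0,0],[-1,6,-4,0,0,0,0],[-1,7,-1,0,0,0,0],[-1,0,0,0,0,0,0]]'
```

```text
t: 2.75
eef_pos: [0.4497, 0.1698, 0.0837]
tool_rot: [-0.0, 0.219, 0.976, -0.0]
contact_force: [-2.6, -0.5, 0.5]
gripper_width: 0.0
grasp_force: 0.7
t: 3.38
eef_pos: [0.4779, 0.1566, 0.084]
tool_rot: [0.001, 0.219, 0.976, 0.0]
contact_force: [0.2, -0.1, 0.4]
gripper_width: 0.003
grasp_force: 0.0
```

```bash
cat > where.py <<'E'
from h import *
for n in("top","side"):
    p,d,W=cloud(n);hsv=cv2.cvtColor(p,cv2.COLOR_RGB2HSV);z=W[...,2]
    br=(hsv[...,0]>12)&(hsv[...,0]<30)&(hsv[...,1]>110)&(hsv[...,2]>80)&(np.hypot(W[...,0]-.479,W[...,1]-.167)<.11)&(z>.03)
    k,l,s,c=cv2.connectedComponentsWithStats(br.astype(np.uint8))
    for i in range(1,k):
        if s[i,4]>5:
            q=np.median(W[l==i],0);v=q[:2]-[.5073,.208]
            print(n,c[i].round(),s[i,4],q.round(4),"r",np.hypot(*v).round(4),"s",np.round((np.arctan2(v[1],v[0])-np.radians(198.7)+np.pi)%(2*np.pi)-np.pi,3))
    cv2.imwrite(f"pics/{n}_now.png",p[:,:,::-1])
E
python3 where.py
```

```text
side [256. 243.] 57 [0.4924 0.1462 0.0939] r 0.0636 s 1.008
side [229. 251.] 70 [0.452  0.1938 0.0464] r 0.0571 s -0.075
```

The shutter is at about 1.0 rad and the key shows in the well. I push it further to about 1.35, then back off and rise.

```bash
python3 -m creep '[[-1,6,-2,0,0,0,0],[-1,6,0,0,0,0,0],[-1,6,0,0,0,0,0],[-1,3,0,0,0,0,0],[-1,0,0,0,0,0,0]]' && python3 -m creep '[[-1,-12,6,0,0,0,0],[-1,0,0,30,0,0,0],[-1,0,0,30,0,0,0],[-1,0,0,0,0,0,0]]' && python3 where.py
```

```text
t: 4.1
eef_pos: [0.4983, 0.1546, 0.0838]
tool_rot: [0.0, 0.219, 0.976, 0.0]
contact_force: [0.1, 0.2, 0.8]
gripper_width: -0.0
grasp_force: 0.0
t: 4.6
eef_pos: [0.4865, 0.1617, 0.1458]
tool_rot: [0.002, 0.218, 0.976, 0.002]
contact_force: [0.3, 1.1, -0.4]
gripper_width: -0.002
grasp_force: 0.0
side [250. 225.] 30 [0.506  0.206  0.0781] r 0.0024 s 0.654
side [266. 239.] 57 [0.5134 0.1456 0.091 ] r 0.0627 s 1.342
side [229. 251.] 69 [0.4524 0.1943 0.0466] r 0.0566 s -0.082
```

```bash
python3 -m creep '[[-1,0,50,30,0,0,0],[-1,0,50,10,0,0,0],[-1,0,50,0,0,0,0],[-1,0,0,0,0,0,0],[-1,0,0,0,0,0,0]]' && python3 where.py
python3 - <<'E'
from h import *
p,d,W=cloud("top")
x,y=W[...,0],W[...,1];m=(np.hypot(x-.4505,y-.1888)<.035)&(W[...,2]<.064)
k,l,s,c=cv2.connectedComponentsWithStats(m.astype(np.uint8));i=1+np.argmax(s[1:,4])
# mouth rim: cast the outline's rays onto z=.07
cn=max(cv2.findContours((l==i).astype(np.uint8),0,1)[0],key=len)[:,0]
R=[]
for u,v in cn:
    o,r=ray("top",u,v);R.append((o+r*(.07-o[2])/r[2])[:2]*1000)
print(cv2.minEnclosingCircle(np.array(R,np.float32)),cv2.fitEllipse(np.array(R,np.float32)))
print(get_obs()["eef_pos"])
cv2.imwrite("pics/c3.png",cv2.resize(p[220:345,205:330,::-1],None,fx=4,fy=4,interpolation=cv2.INTER_CUBIC))
E
```

```text
t: 5.32
eef_pos: [0.485, 0.3097, 0.1824]
tool_rot: [-0.001, 0.218, 0.976, -0.001]
contact_force: [0.3, -0.7, -0.3]
gripper_width: 0.002
grasp_force: 0.0
top [276. 264.] 32 [0.5145 0.149  0.0997] r 0.0594 s 1.366
top [245. 269.] 41 [0.5069 0.2081 0.0792] r 0.0004 s -0.607
top [257. 298.] 182 [0.4502 0.1892 0.0482] r 0.0601 s -0.008
side [250. 225.] 33 [0.5078 0.2091 0.0771] r 0.0012 s -2.365
side [266. 239.] 58 [0.5128 0.1453 0.0925] r 0.063 s 1.332
side [229. 251.] 69 [0.4529 0.1939 0.0463] r 0.0562 s -0.073
((450.93438720703125, 188.32545471191406), 22.592670440673828) ((450.8049621582031, 188.31948852539062), (43.50417709350586, 43.73896789550781), 131.5196533203125)
[0.48586491 0.30885422 0.18325255]
```

View pics/c3.png

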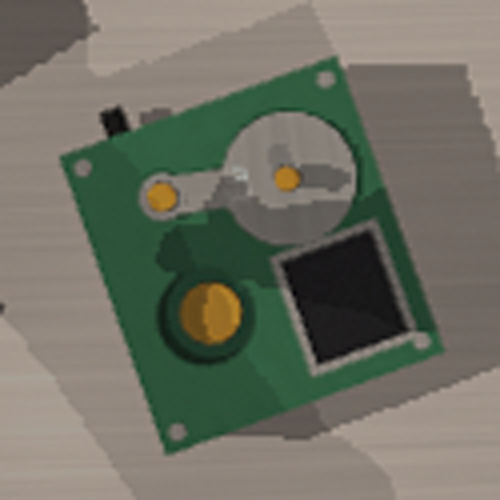

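The well is fully uncovered: its rim is at crop (206,315) and the key at (211,314), giving a centre of (0.4507, 0.1886) with the key top at 0.048. I go above it.

```bash
python3 -m creep '[[-1,-12,-40,0,0,0,0],[-1,-12,-40,0,0,0,0],[-1,-11,-40,-40,0,0,0],[-1,0,0,-40,0,0,0],[-1,0,0,0,0,0,0]]' && python3 -m creep '[[-1,0,0,0,0,0,0],[-1,0,0,0,0,0,0]]'
```

```text
t: 6.1
eef_pos: [0.449, 0.1883, 0.102]
tool_rot: [-0.002, 0.22, 0.976, -0.002]
contact_force: [0.5, 0.2, 0.4]
gripper_width: -0.0
grasp_force: 0.0
t: 6.35
eef_pos: [0.452, 0.1915, 0.1053]
tool_rot: [0.001, 0.218, 0.976, 0.001]
contact_force: [0.7, -0.3, 0.6]
gripper_width: 0.003
grasp_force: 0.0
```

```bash
python3 -m creep '[[-1,-1,-3,-10,0,0,0],[-1,0,0,-15,0,0,0],[-1,0,0,-10,0,0,0],[-1,0,0,-10,0,0,0],[-1,0,0,0,0,0,0]]' && python3 -m creep '[[-1,0,0,-5,0,0,0],[-1,0,0,-5,0,0,0],[-1,0,0,-3,0,0,0],[-1,0,0,0,0,0,0]]'
```

```text
t: 6.98
eef_pos: [0.4492, 0.1872, 0.0578]
tool_rot: [-0.001, 0.219, 0.976, -0.001]
contact_force: [-0.2, -0.2, 0.9]
gripper_width: 0.001
grasp_force: 0.0
t: 7.48
eef_pos: [0.45, 0.1877, 0.0459]
tool_rot: [0.0, 0.219, 0.976, 0.0]
contact_force: [0.1, -0.0, 3.1]
gripper_width: 0.001
grasp_force: 1.4
```

Contact is at the key's height, with 3 N. I press on to the stop.

```bash
python3 -m creep '[[-1,0,0,-2,0,0,0],[-1,0,0,-2,0,0,0],[-1,0,0,-1,0,0,0],[-1,0,0,-1,0,0,0],[-1,0,0,0,0,0,0]]'
```

```text
t: 8.1
eef_pos: [0.4501, 0.1877, 0.0417]
tool_rot: [-0.0, 0.219, 0.976, 0.0]
contact_force: [-7.1, -2.1, 30.5]
gripper_width: -0.001
grasp_force: 15.1
```

```bash
python3 -m creep '[[-1,0,0,0.3,0,0,0],[-1,0,0,0,0,0,0],[-1,0,0,0,0,0,0],[-1,0,0,0,0,0,0],[-1,0,0,0,0,0,0]]' && python3 -m creep '[[-1,0,0,0,0,0,0],[-1,0,0,0,0,0,0],[-1,0,0,0,0,0,0],[-1,0,0,0,0,0,0],[-1,0,0,0,0,0,0]]'
```

```text
t: 8.72
eef_pos: [0.4501, 0.1877, 0.0418]
tool_rot: [0.0, 0.219, 0.976, 0.0]
contact_force: [-5.6, -2.6, 26.5]
gripper_width: 0.003
grasp_force: 13.2
t: 9.35
eef_pos: [0.4501, 0.1877, 0.0418]
tool_rot: [0.0, 0.219, 0.976, 0.0]
contact_force: [-6.1, -1.7, 26.1]
gripper_width: 0.001
grasp_force: 13.2
```

```bash
python3 -m creep '[[-1,0,0,10,0,0,0],[-1,0,0,25,0,0,0],[-1,0,0,30,0,0,0],[-1,0,0,23,0,0,0],[-1,0,0,0,0,0,0]]' && python3 -m creep '[[-1,30,-17,0,0,0,0],[-1,30,-17,0,0,0,0],[-1,32,-17,0,0,0,0],[-1,0,0,0,0,0,0],[-1,0,0,0,0,0,0]]'
```

```text
t: 9.98
eef_pos: [0.4507, 0.188, 0.1294]
tool_rot: [0.001, 0.219, 0.976, 0.001]
contact_force: [0.2, -0.6, 0.2]
gripper_width: -0.001
grasp_force: 0.0
t: 10.6
eef_pos: [0.5406, 0.1367, 0.1269]
tool_rot: [-0.001, 0.219, 0.976, -0.001]
contact_force: [0.5, 0.6, 0.1]
gripper_width: -0.002
grasp_force: 0.0
```

```bash
python3 -m creep '[[-1,0,0,-22,0,0,0],[-1,0,0,-21,0,0,0],[-1,0,0,0,0,0,0],[-1,-10,2,0,0,0,0],[-1,-9,2,0,0,0,0]]' && python3 -m creep '[[-1,-7,1,0,0,0,0],[-1,-7,1,0,0,0,0],[-1,-6,2,0,0,0,0],[-1,-7,4,0,0,0,0],[-1,-7,4,0,0,0,0]]' && python3 -m creep '[[-1,-6,4,0,0,0,0],[-1,-4,6,0,0,0,0],[-1,-4,6,0,0,0,0],[-1,0,0,0,0,0,0]]' && python3 where.py
```

```text
t: 11.22
eef_pos: [0.5225, 0.1405, 0.0859]
tool_rot: [0.001, 0.219, 0.976, 0.0]
contact_force: [0.9, -1.4, -0.8]
gripper_width: 0.002
grasp_force: 1.0
t: 11.85
eef_pos: [0.4883, 0.153, 0.0851]
tool_rot: [-0.0, 0.219, 0.976, 0.0]
contact_force: [-0.4, -0.5, 0.6]
gripper_width: -0.002
grasp_force: 0.5
t: 12.35
eef_pos: [0.4745, 0.1695, 0.0851]
tool_rot: [-0.0, 0.218, 0.976, 0.0]
contact_force: [0.1, -0.4, 0.3]
gripper_width: 0.004
grasp_force: 0.0
side [250. 225.] 29 [0.5085 0.2078 0.0779] r 0.0012 s 2.649
side [233. 242.] 54 [0.4556 0.171  0.0924] r 0.0636 s 0.295
```

```bash
python3 -m creep '[[-1,-3,4,0,0,0,0],[-1,-3,4,0,0,0,0],[-1,-2,3,0,0,0,0],[-1,-1,2,0,0,0,0],[-1,0,0,0,0,0,0]]' && python3 where.py
```

```text
t: 13.08
eef_pos: [0.4661, 0.1819, 0.0853]
tool_rot: [0.0, 0.218, 0.976, 0.0]
contact_force: [2.1, 0.0, -0.2]
gripper_width: -0.001
grasp_force: 0.8
side [250. 225.] 33 [0.5077 0.2085 0.0771] r 0.0007 s -2.53
side [227. 239.] 50 [0.448  0.1847 0.0907] r 0.0637 s 0.048
```

About 0.05 rad remains. I back off, rise, clear the view and check.

```bash
python3 -m creep '[[-1,10,-5,0,0,0,0],[-1,0,0,30,0,0,0],[-1,0,0,50,0,0,0],[-1,0,50,20,0,0,0],[-1,0,50,0,0,0,0]]' && python3 -m creep '[[-1,0,50,0,0,0,0],[-1,0,0,0,0,0,0],[-1,0,0,0,0,0,0],[-1,0,0,0,0,0,0]]' && python3 where.py
```

```text
t: 13.8
eef_pos: [0.4774, 0.2772, 0.1873]
tool_rot: [0.001, 0.22, 0.976, 0.001]
contact_force: [0.6, 0.4, -0.4]
gripper_width: -0.0
grasp_force: 0.0
t: 14.3
eef_pos: [0.4763, 0.3246, 0.1849]
tool_rot: [-0.0, 0.22, 0.976, -0.001]
contact_force: [-0.2, -0.3, -0.2]
gripper_width: 0.003
grasp_force: 0.0
top [245. 269.] 42 [0.5068 0.208  0.0787] r 0.0005 s -0.279
top [255. 300.] 31 [0.45   0.1891 0.0996] r 0.0603 s -0.008
side [250. 225.] 33 [0.508  0.2082 0.0774] r 0.0008 s 3.101
side [227. 238.] 52 [0.4498 0.186  0.0946] r 0.0616 s 0.039
```

View pics/top_now.png

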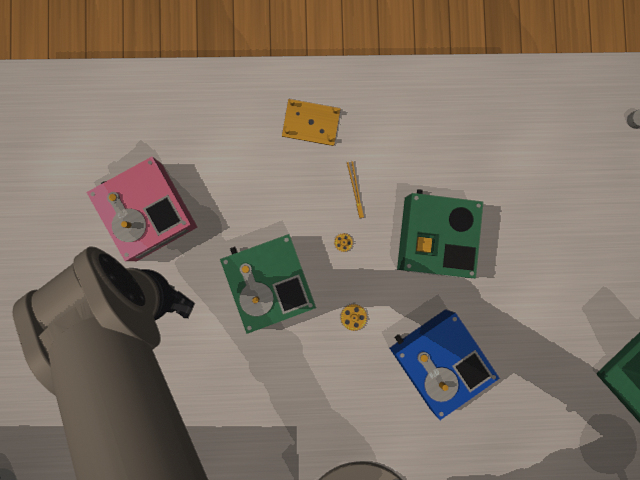

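The shutter is closed (post at (255,300), about 0 rad). Everything else is where it was and the arm is clear.

```bash
python3 -c "
from station import *
print(hand_in())"
```

```text
the job is handed in; nothing more can be done
None
```

The job is handed in, with no verdict shown: I swung the shutter aside to about 1.35 rad, held the key at its stop for over a second, pushed the shutter back to about 0 rad, and left the other items where they were and the arm clear.

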